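Mount the fume fan on its bench stud

TASK

Mount the small fume fan on the bench stud with the brass head, not the blue one: pass the large end of the keyhole in its orange foot over the stud's head until the foot lies flat on the worktop, then slide the fan along so that the stud runs home to the closed end of the narrow slot, under the head. Let go and leave the fan standing there.

Things in the scene. Friction and masses are not known exactly. Their poses are not given: they have to be found in the camera images.
- fume_fan: square black fan standing upright on a flat orange foot plate, one loose rigid piece of about 0.26 kg. Origin on the foot's underside, below the fan's middle; z up. Fan: 25 mm thick along x (pinch it from above across this), 80 mm wide along y, z = 6 to 86 mm. Foot: 6 mm thick, 80 mm wide (y), from x = +20 to x = -130 mm; its keyhole lies on the fan's -x side.
- keyhole (a point): centre of the keyhole's round entry hole, 56 mm across, at the foot's underside: 90 mm from the fan's origin along its -x; axes as the fan's. From it the slot runs 56 mm along +x towards the fan, narrowing to 24 mm width by 38 mm and then straight to its closed end; a stud pushed home there stands with its axis 50 mm along +x from this point.
- brass_stud: headed stud fixed upright in the worktop, with a round brass-coloured head: the one to use. Steel neck 12 mm thick up to z = 12 mm, head 34 mm across from z = 12 mm to its top at z = 20 mm. Origin on its axis at worktop level, z up.
- blue_stud: an equal stud with a blue head, also fixed in the worktop: not to be used. Same sizes and origin as the brass one; the two may have changed places.
Not all that is in view belongs to the job. Of the things that look like the fume_fan, the larger one is meant.

How it is judged:
By the outcome, as a careful person would: the job done as asked, in the order asked, and still so for the second after the job is handed in, with the robot touching nothing.
It also fails if it takes over 35 s, if anything falls off the work surface, if the arm or the gripper's body presses on something with over 40 N, if the wrist force passes 120 N, or if a joint passes its speed limit or range.

ROBOT

A 7-joint arm with a two-finger parallel gripper is mounted at the origin on a cart in front of the work surface, level with it; the furniture and walls round the work are solid. World frame = base frame: x ahead of the robot, y to its left, z up, the work surface at z = 0. Lengths are in m, angles in rad, forces in N, time in s.
With the tool pointing down it reaches from about 0.35 to 0.9 m from the base axis. Payload 8.1 kg.
Tool frame: the origin (TCP) lies at the very end of the fingers, on their centre line; the grasp point (between the pads) lies 19 mm behind it (arm.tcp_to_grasp is the z of the grasp point in the tool frame, in m); z points along the fingers, y is the line along which they close (so a half turn about z gives the same grasp; the last joint's range is limited). The gripper opens to 92 mm and grips with 3 to 60 N. Pads are 19 mm wide; open, the fingers measure 130 mm over their backs; the gripper's body (75 mm by 190 mm) begins 47 mm behind the grasp point.
Start: joints at [1.066, 0.434, 0.025, 1.573, -0.012, 1.134, -0.075], TCP at [0.244, -0.575, 0.227] pointing down, gripper open.
Joint ranges: [-2.62, 2.62], [-0.44, 2.09], [-1.27, 1.32], [0.08, 2.57], [-1.32, 4.46], [0.12, 2], [-2.74, 2.74]. Speed limits (rad/s): [2.22, 2.22, 3.01, 3.01, 3.14, 3.14, 3.14].

INTERFACE

Orientations are given as a rotation vector (axis times angle).
In Python, from cell import readout, vision, sign_off, arm gives the robot as it stands. The module is installed in compiled form; this text tells all that it offers.
- The arm moves only by the shell command python3 -m creep 'ROWS' [FORCE]. ROWS is JSON, a list of rows, each a list of 5 numbers: the shift along the tool's x, y, z in units of 4 cm (1.0 is 4 cm), then the turn about the tool's z in units of 4 degrees (1.0 is 4 degrees), then the opening, from 0 (shut) to 1 (fully open). A call has 1 to 12 rows; each row shifts and turns the commanded pose from where the row before left it, along the tool's axes as they then stand; what a row does not reach is not made up. A row lasts 1/8 s, in which the tool goes at most 62.5 mm and 10.7 degrees, less where a joint would pass 70% of its speed; a pose out of reach is approached as far as the arm can. A call with a number of a shift or a turn outside -1 to 1 is refused whole. A call with a gripper value outside its range is refused whole. The fingers move at their own pace and stop on an object; FORCE is the grip in N (left out, the last holds). Time passes only in rows, so rows that do not move let the fingers close. It gives the time, the measured TCP pose, the force, the opening and the grip force at its end, in the units of the state.
- readout.observe(): the state, without advancing time (a new reading comes with each control period).
- vision.get_image(name): name is "scene" or "top" or "wrist"; returns a dict with "pixels" (384x512x3 uint8, blue, green, red), "z_map" (384x512 float32, m along the optical axis (not along the pixel's ray), 0 where there is no reading), "camera_matrix" (3x3 intrinsics, pixels), "position" and "rotation" of the camera in the world. Camera axes: x right, y up, looking along -z (the intrinsics and any distortion apply to the point x, -y, -z); pixel columns grow to the right and rows downward; lengths in m; the calibration is good to about 2 mm. The wrist camera is an equidistant fisheye: a pixel r from the principal point sees the ray r / f radians off the axis. A picture is of the moment at which its call begins.
- sign_off(): hands the job in; it is judged then, once.
The state is a dict: "clock": time; "joints": joint angles; "dq": joint speeds; "joint_efforts": joint torques, N m; "position": TCP position; "ee_rot": TCP orientation; "force": force on the tool from outside, world axes, zero at the start; "ft_torque": the same for the moment, N m; "width": opening from 0.0 (shut) to 1.0 (fully open); "gripper_force": force on a finger pad.
Only numpy, scipy, OpenCV 4.12 (cv2) and the standard library are available. Lean on these libraries where they do the work, as an engineer would, in place of code of your own. Each camera call takes 0.05 s, during which the arm holds its last target. There are 200 camera calls.

## Working session

There is one attempt and no reset: what is moved stays moved. The work goes in short steps, Python scripts to look and compute and a shell command to move; the robot and the scene stay as the last step left them, time stands still between calls to the robot, and variables do not carry over. Pictures are saved under pics/ and viewed, at most 10 in all, crops included, and the job is handed in when it is done.

```bash
mkdir -p pics; cat > h.py <<'E'
import numpy as np, cv2
from cell import readout, vision
def grab(n,tag):
    d=vision.get_image(n); cv2.imwrite(f'pics/{tag}.png',d['pixels']); np.savez(f'pics/{tag}.npz',**{k:np.array(v) for k,v in d.items()}); return d
def load(tag): return dict(np.load(f'pics/{tag}.npz'))
def R(d):
    r=np.array(d['rotation'],float)
    if r.shape==(3,3): return r
    return cv2.Rodrigues(r)[0]
def rays(d,uv,fish=False):
    uv=np.atleast_2d(np.array(uv,float));K=np.array(d['camera_matrix'])
    x=(uv[:,0]-K[0,2])/K[0,0];y=(uv[:,1]-K[1,2])/K[1,1]
    if fish:
        t=np.hypot(x,y)+1e-12; s=np.sin(t)/t; v=np.c_[x*s,-y*s,-np.cos(t)]
    else: v=np.c_[x,-y,-np.ones_like(x)]
    return v@R(d).T
def plane(d,uv,z,fish=False):
    v=rays(d,uv,fish);p=np.array(d['position']);return p+v*((z-p[2])/v[:,2])[:,None]
def cloud(d):
    h,w=d['z_map'].shape;u,v=np.meshgrid(np.arange(w),np.arange(h))
    r=rays(d,np.c_[u.ravel(),v.ravel()])
    return (np.array(d['position'])+r*d['z_map'].reshape(-1,1)).reshape(h,w,3)
E
python3 - <<'E'
from h import *
for n in('scene','top'):
    d=grab(n,n+'0'); print(n,d['position'],np.array(d['rotation']).round(3).tolist(),d['camera_matrix'])
a,b=load('scene0')['pixels'],load('top0')['pixels']
print(readout.observe())
E
```

```text
scene [0.22399563 0.42196082 0.64768378] [0.3, -0.992, -2.432] [[484.97027505   0.         254.47341752]
 [  0.         484.97027505 195.5925446 ]
 [  0.           0.           1.        ]]
top [ 0.48567937 -0.1032983   0.8984613 ] [0.055, -0.046, -1.548] [[360.19826536   0.         250.94135375]
 [  0.         360.19826536 189.51434736]
 [  0.           0.           1.        ]]
{'clock': 0.1, 'joints': array([ 1.06639727,  0.43513888,  0.02497435,  1.57401074, -0.01158315,
        1.13399324, -0.07507685]), 'dq': array([ 0.0002307 , -0.00028792,  0.00095725, -0.00195563, -0.00107474,
        0.0005117 , -0.00024011]), 'joint_efforts': array([ 1.80678526e-03, -6.69127393e+01,  9.87215526e-01, -3.15150511e+01,
       -6.06112950e-02,  3.73171270e-02,  5.93335540e-05]), 'position': array([ 0.24418756, -0.5748248 ,  0.22603063]), 'ee_rot': array([-3.07710518e+00, -6.26578437e-01,  6.58554635e-04]), 'force': array([ 0.44066403, -0.06738799, -0.30380915]), 'ft_torque': array([0.01763258, 0.06604   , 0.00741606]), 'gripper_force': 0.0, 'width': 0.9970043269648367}
```

View pics/top0.png

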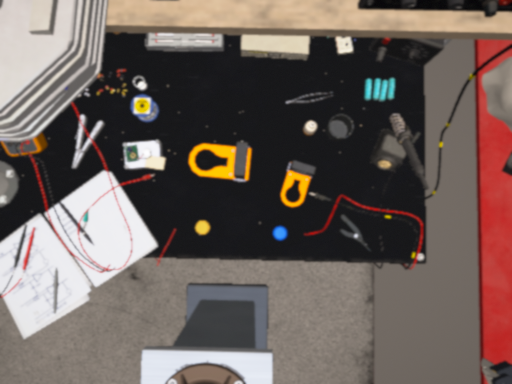

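View pics/scene0.png

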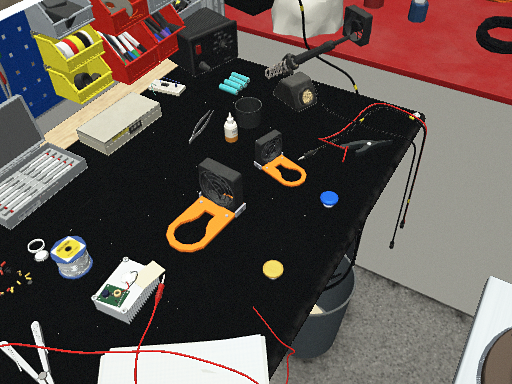

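The top view shows the large fan at (220,160) with its foot pointing left, and a smaller lookalike at (297,185). The brass stud is at (203,228) and the blue one at (280,233). The solder spool at (143,105) only has a yellow label and isn't a stud. The larger fan fits the description; I'll measure its size and confirm it in a crop.

```bash
python3 - <<'E'
from h import *
d=load('top0');im=d['pixels'];hsv=cv2.cvtColor(im,cv2.COLOR_BGR2HSV)
P=cloud(d)
def comps(d,lo,hi,z,amin=60,box=None):
    m=cv2.inRange(cv2.cvtColor(d['pixels'],cv2.COLOR_BGR2HSV),lo,hi)
    n,l,s,c=cv2.connectedComponentsWithStats(m)
    for i in range(1,n):
        if s[i,4]>=amin:
            print(s[i].tolist(),c[i].round(1),'->',plane(d,c[i],z)[0].round(4),'medZ',np.median(cloud(d)[...,2][l==i]).round(4))
for t in('top0','scene0'):
    d=load(t);print(t,'brass');comps(d,(20,120,120),(30,255,255),.02)
    print('blue');comps(d,(100,150,120),(115,255,255),.02)
    print('orange');comps(d,(8,180,150),(19,255,255),.006,200)
d=load('top0');P=cloud(d)
# fan top points
for nm,(x0,x1,y0,y1) in dict(big=(180,262,130,190),small=(275,320,150,212)).items():
    q=P[y0:y1,x0:x1].reshape(-1,3);zmax=np.percentile(q[:,2],99.5);t=q[q[:,2]>zmax-.008]
    r=cv2.minAreaRect(t[:,:2].astype(np.float32));print(nm,'top z',zmax.round(4),len(t),r)
    m=cv2.inRange(hsv,(8,150,120),(19,255,255));mm=np.zeros_like(m);mm[y0:y1,x0:x1]=m[y0:y1,x0:x1]
    cs,hi=cv2.findContours(mm,cv2.RETR_CCOMP,cv2.CHAIN_APPROX_NONE)
    for c,h in zip(cs,hi[0]):
        if cv2.contourArea(c)>100:
            w=plane(d,c[:,0],.006)[:,:2].astype(np.float32);print('hole' if h[3]>=0 else 'outer',cv2.minAreaRect(w))
print(np.array(cv2.imwrite('pics/crop.png',cv2.resize(im[125:250,170:320],None,fx=5,fy=4.7,interpolation=2))))
E
```

```text
top0 brass
[135, 98, 15, 15, 163] [141.8 105.2] -> [0.7465 0.1783 0.02  ] medZ 0.0448
[190, 144, 45, 34, 699] [215.1 160.9] -> [ 0.611  -0.0081  0.02  ] medZ 0.0063
[282, 171, 27, 35, 335] [295.  186.2] -> [ 0.5532 -0.2051  0.02  ] medZ 0.0042
[195, 220, 15, 15, 177] [202. 227.] -> [0.4488 0.0192 0.02  ] medZ 0.0197
blue
[273, 226, 14, 15, 171] [279.6 232.7] -> [ 0.4392 -0.1695  0.02  ] medZ 0.0195
orange
scene0 brass
[33, 24, 82, 81, 3160] [75.4 65.4] -> [ 1.1809 -0.267   0.02  ] medZ 0.1266
[56, 240, 24, 18, 307] [ 67.7 248.5] -> [0.7583 0.1593 0.02  ] medZ 0.0431
[263, 260, 21, 18, 298] [272.6 268.6] -> [0.4462 0.0221 0.02  ] medZ 0.0181
blue
[320, 191, 19, 15, 209] [328.8 197.7] -> [ 0.4367 -0.1654  0.02  ] medZ 0.0178
orange
[262, 155, 45, 32, 587] [283.6 170.2] -> [ 0.5497 -0.2024  0.006 ] medZ 0.0025
[166, 196, 69, 56, 1523] [199.8 223.3] -> [ 0.6102 -0.0063  0.006 ] medZ 0.0044
big top z 0.0892 402 ((0.5665388703346252, -0.07558611780405045), (0.16706979274749756, 0.03622974827885628), 6.682250499725342)
outer ((0.6177682280540466, 0.003888096660375595), (0.055383406579494476
[... 391 characters left out ...]
le ((0.6146799325942993, 0.0022494830191135406), (0.11474794149398804, 0.0833246186375618), 85.78981018066406)
small top z 0.0645 206 ((0.5582600831985474, -0.16340841352939606), (0.052940916270017624, 0.18089227378368378), 34.056121826171875)
outer ((0.5434001088142395, -0.20067107677459717), (0.05717417970299721, 0.042157236486673355), 1.2666164636611938)
hole ((0.5409849286079407, -0.20654524862766266), (0.03598013147711754, 0.055106014013290405), 53.23291015625)
outer ((0.5466440320014954, -0.20441469550132751), (0.06274981051683426, 0.0888667181134224), 74.08951568603516)
hole ((0.5466861128807068, -0.2043531835079193), (0.05807259678840637, 0.08560942858457565), 73.75357818603516)
True
```

View pics/crop.png

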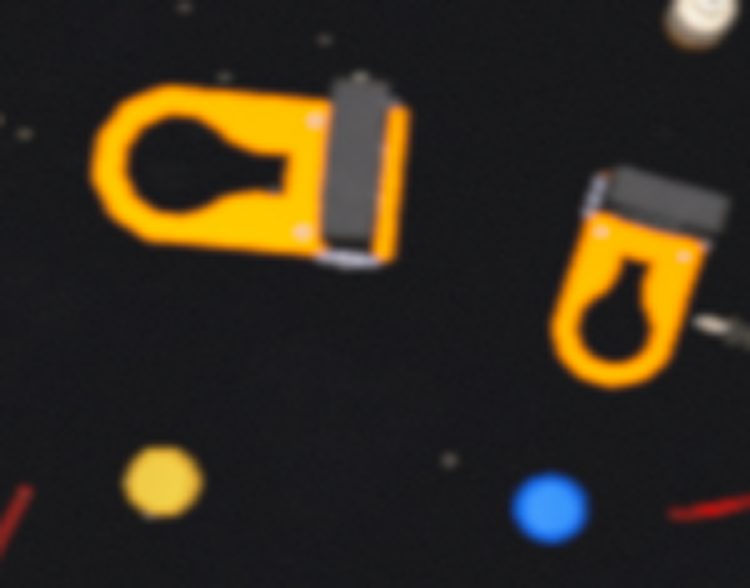

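The crop confirms it. The large fan is at crop (360,160), with its keyhole's round hole at (178,163) and slot towards the fan on the right. The brass stud is at crop (163,482), separate from the blue one at (550,508). Next I'll refine the fan's axis and hole from the top view.

```bash
cat > m.py <<'E'
from h import *
def fan(d,box,ztop=.086,zf=.006):
    x0,x1,y0,y1=box
    hsv=cv2.cvtColor(d['pixels'],cv2.COLOR_BGR2HSV)
    sub=np.zeros(hsv.shape[:2],np.uint8);sub[y0:y1,x0:x1]=1
    o=cv2.inRange(hsv,(8,120,90),(28,255,255))*sub
    cs,hi=cv2.findContours(o,cv2.RETR_CCOMP,cv2.CHAIN_APPROX_NONE)
    allp=np.vstack([c[:,0] for c in cs if len(c)>15]);r=cv2.minAreaRect(plane(d,allp,zf)[:,:2].astype(np.float32))
    print('foot rect',r)
    b=cv2.boxPoints(r);
    hs=[c for c,h in zip(cs,hi[0]) if h[3]>=0 and cv2.contourArea(c)>60]
    for c in hs:
        m=np.zeros_like(o);cv2.drawContours(m,[c],-1,255,-1)
        dt=cv2.distanceTransform(m,cv2.DIST_L2,5);_,v,_,p=cv2.minMaxLoc(dt)
        k=np.argwhere(dt>v-1.2)[:,::-1].mean(0)
        print('hole px',k,'r px',v,'->',plane(d,k,zf)[0].round(4), 'far pts',cv2.minAreaRect(plane(d,c[:,0],zf)[:,:2].astype(np.float32)))
    g=((hsv[...,1]<60)&(hsv[...,2]>55)&(hsv[...,2]<130)).astype(np.uint8)*sub
    n,l,s,c=cv2.connectedComponentsWithStats(g);i=1+s[1:,4].argmax()
    print('top rect',s[i],cv2.minAreaRect(plane(d,np.argwhere(l==i)[:,::-1],ztop)[:,:2].astype(np.float32)))
E
python3 - <<'E'
from m import *
fan(load('top0'),(182,258,130,192))
E
```

```text
foot rect ((0.6133782863616943, -0.016334906220436096), (0.1575966626405716, 0.0868021547794342), 85.52009582519531)
hole px [205.5 159.8] r px 10.187599182128906 -> [0.6154 0.0175 0.006 ] far pts ((0.6106107831001282, 0.006490819156169891), (0.07768300175666809, 0.051718562841415405), 65.9211196899414)
top rect [235 140  16  36 331] ((0.6106657981872559, -0.07723785936832428), (0.032076165080070496, 0.08068481087684631), 88.96441650390625)
```

```bash
python3 -m creep '[[0,0,0,1,1],[0,0,0,1,1],[0,0,0,1,1],[0,0,0,1,1],[0,0,0,1,1],[0,0,0,1,1],[0,0,0,1,1]]' 30
```

```text
clock: 0.98
position: [0.2443, -0.5749, 0.2262]
ee_rot: [-3.138, 0.14, 0.001]
force: [0.5, -0.0, 0.6]
width: 0.999
gripper_force: 0.0
```

```bash
python3 -m creep '[[0.57,-0.95,0,0,1],[0.57,-0.95,0,0,1],[0.57,-0.95,0,0,1],[0.57,-0.95,0,0,1],[0.57,-0.95,0,0,1],[0.57,-0.95,0,0,1],[0.57,-0.95,0,0,1],[0.57,-0.95,0,0,1],[0.57,-0.95,0,0,1],[0.57,-0.95,0,0,1],[0.57,-0.95,0,0,1],[0.57,-0.95,0,0,1]]'
python3 -m creep '[[0.57,-0.95,0,0,1],[0.57,-0.95,0,0,1],[0,0,0,0,1],[0,0,0,0,1]]'
python3 - <<'E'
from h import *
grab('wrist','w1');s=readout.observe();print(s['position'],s['ee_rot'])
E
```

```text
clock: 2.48
position: [0.5571, -0.1435, 0.2264]
ee_rot: [3.139, -0.137, -0.001]
force: [-0.0, 0.0, -0.1]
width: 0.996
gripper_force: 0.0
clock: 2.98
position: [0.6081, -0.0736, 0.2262]
ee_rot: [3.138, -0.137, -0.002]
force: [-0.3, 0.1, -0.4]
width: 1.001
gripper_force: 0.0
[ 0.60791076 -0.07432934  0.22639921] [ 3.13764333e+00 -1.38732482e-01 -1.51353897e-03]
```

View pics/w1.png

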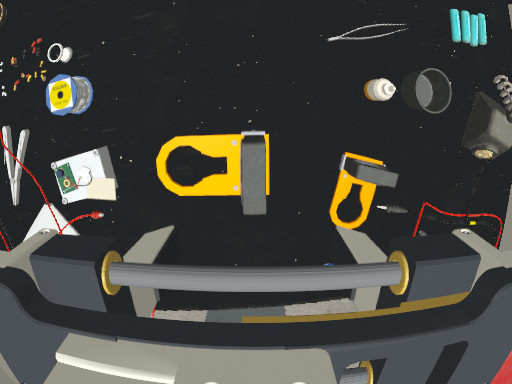

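The wrist view shows the large fan at about (254,175), laterally centred between the fingers, which are at columns 150 and 360. I'll cross-check its position with this closer view.

```bash
python3 - <<'E'
from h import *
d=load('w1')
hsv=cv2.cvtColor(d['pixels'],cv2.COLOR_BGR2HSV)
g=cv2.inRange(hsv,(0,0,35),(179,70,130));s=np.zeros_like(g);s[125:222,236:272]=g[125:222,236:272]
n,l,st,c=cv2.connectedComponentsWithStats(s);i=1+st[1:,4].argmax()
r=cv2.minAreaRect(plane(d,np.argwhere(l==i)[:,::-1],.086,True)[:,:2].astype(np.float32));print('top',st[i],r)
o=cv2.inRange(hsv,(8,120,90),(28,255,255));o[:,:150]=0;o[:,275:]=0;o[205:]=0
print('foot',cv2.minAreaRect(plane(d,np.argwhere(o>0)[:,::-1],.006,True)[:,:2].astype(np.float32)))
k=cv2.inRange(hsv,(8,120,90),(28,255,255))[120:210,150:245];cs,hi=cv2.findContours(k,cv2.RETR_CCOMP,cv2.CHAIN_APPROX_NONE)
for cc,h in zip(cs,hi[0]):
    if h[3]>=0 and cv2.contourArea(cc)>200:
        m=np.zeros_like(k);cv2.drawContours(m,[cc],-1,255,-1);t=cv2.distanceTransform(m,2,5);p=np.argwhere(t>t.max()-1)[:,::-1].mean(0)+[150,120];print('hole',p,plane(d,p,.006,True))
E
```

```text
top [ 236  125   36   97 2793] ((0.6154152154922485, -0.07372696697711945), (0.037926070392131805, 0.10260455310344696), 85.02627563476562)
foot ((0.614336371421814, -0.017856687307357788), (0.1519228219985962, 0.0815526694059372), 85.05135345458984)
hole [186.         165.63636364] [[0.61704103 0.01574939 0.006     ]]
```

Both views agree on the fan origin, about (0.6094, −0.073), and the tool is aligned with it. Descend and grip.

```bash
python3 -m creep '[[0.03,0,0.8,0,1],[0,0,0.8,0,1],[0,0,0.8,0,1],[0,0,0.8,0,1],[0,0,0.8,0,1],[0,0,0.8,0,1],[0,0,0,0,1]]' 30
python3 -m creep '[[0,0,0,0,0],[0,0,0,0,0],[0,0,0,0,0],[0,0,0,0,0],[0,0,0,0,0],[0,0,0,0,0]]' 30
```

```text
clock: 3.9
position: [0.6073, -0.0746, 0.0328]
ee_rot: [3.138, -0.14, -0.008]
force: [0.3, 0.3, -0.0]
width: 0.996
gripper_force: 0.0
clock: 4.65
position: [0.6098, -0.0731, 0.0347]
ee_rot: [3.139, -0.136, -0.0]
force: [0.7, -0.7, -0.9]
width: 0.395
gripper_force: 0.0
```

```bash
python3 -m creep '[[0,0,0,0,0],[0,0,0,0,0],[0,0,0,0,0],[0,0,0,0,0],[0,0,-0.4,0,0],[0,0,-0.5,0,0],[0,0,-0.6,0,0],[0,0,0,0,0],[0,0,0,0,0]]' 30
python3 - <<'E'
from m import *
d=grab('top','t2');s=readout.observe();print(s['position'],s['ee_rot'],s['width'],s['gripper_force'],s['force'])
d=grab('scene','s2');grab('wrist','w2')
cv2.imwrite('pics/c2.png',np.hstack([cv2.resize(load('top0')['pixels'][130:260,150:290]*0+load('t2')['pixels'][130:260,150:290],(400,371)),d['pixels'][100:338,140:396][:, :].repeat(1,0)[:238].copy() if 0 else cv2.resize(d['pixels'][110:310,140:355],(400,371))]))
E
```

```text
clock: 5.78
position: [0.6093, -0.0732, 0.0944]
ee_rot: [3.138, -0.137, -0.001]
force: [-1.1, -0.2, -2.1]
width: 0.267
gripper_force: 29.9
[ 0.60909345 -0.07311702  0.09395319] [ 3.13852483e+00 -1.36682378e-01 -2.18981797e-03] 0.2743080393222052 29.929721653461456 [-0.69144464 -0.70074714 -2.75063888]
```

View pics/c2.png

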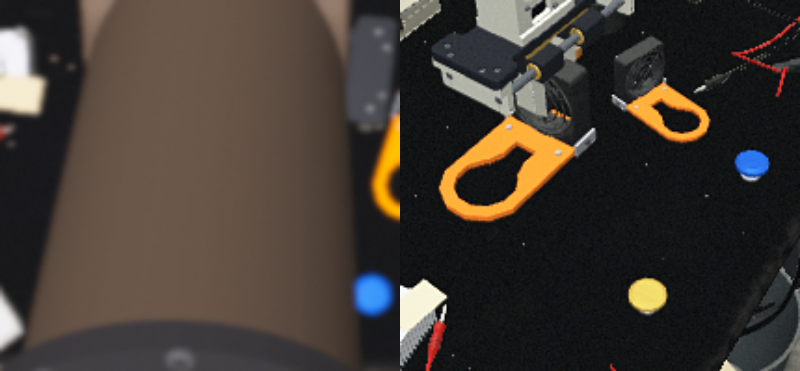

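Right half (scene view): the fan is held level and lifted, with its keyhole clear; the brass stud is at crop (648,295) and the blue at (752,165). Left half: the arm blocks the top view. Next, carry the keyhole over the brass stud.

```bash
python3 -m creep '[[-0.35,0.04,0,0,0],[-0.7,0.04,0,0,0],[-0.7,0.04,0,0,0],[-0.7,0.04,0,0,0],[-0.7,0.05,0,0,0],[-0.7,0.05,0,0,0],[-0.38,0,0,0,0],[0,0,0,0,0],[0,0,0,0,0],[0,0,0,0,0]]'
python3 - <<'E'
from h import *
d=grab('wrist','w3');s=readout.observe();print(s['position'],s['ee_rot'],s['gripper_force'])
e=grab('scene','s3')
cv2.imwrite('pics/c3.png',np.hstack([cv2.resize(d['pixels'][110:270,140:300],(400,400)),cv2.resize(e['pixels'][180:340,180:340],(400,400))]))
E
```

```text
clock: 7.18
position: [0.4414, -0.0687, 0.0948]
ee_rot: [-3.139, 0.136, -0.001]
force: [-0.3, -0.5, -1.7]
width: 0.27
gripper_force: 29.9
[ 0.44116322 -0.06872086  0.09466433] [-3.13857230e+00  1.36496294e-01 -6.73890836e-04] 29.929841458797455
```

View pics/c3.png

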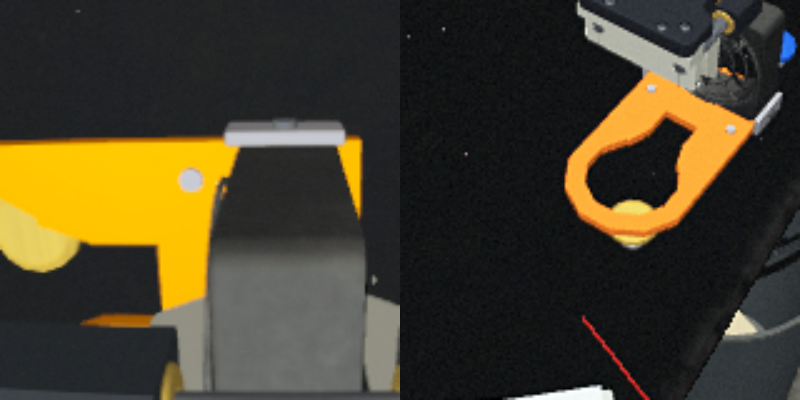

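```bash
python3 - <<'E'
from h import *
a=np.deg2rad(-95.0);xf=np.array([np.cos(a),np.sin(a)]);yf=np.array([-xf[1],xf[0]])
def foot(t,z,tcp):
    d=load(t);hsv=cv2.cvtColor(d['pixels'],cv2.COLOR_BGR2HSV)
    m=cv2.inRange(hsv,(8,170,130),(19,255,255));n,l,s,c=cv2.connectedComponentsWithStats(m)
    i=max([k for k in range(1,n) if s[k,4]>500 and c[k][1]>190],key=lambda k:s[k,4])
    p=plane(d,np.argwhere(l==i)[:,::-1],z)[:,:2]
    u=p@xf;v=p@yf
    end=u.min();lat=v[u<end+.075];lo,hi=lat.min(),lat.max()
    k=(end+.04)*xf+(lo+hi)/2*yf
    print(t,s[i],'width',hi-lo,'keyhole',k.round(4),'rel to tcp along xf,yf',((k-tcp)@xf).round(4),((k-tcp)@yf).round(4))
foot('scene0',.006,np.array([.6094,-.0732]))
foot('s2',.066,np.array([.6091,-.0731]))
foot('s3',.066,np.array([.4412,-.0687]))
E
```

```text
scene0 [ 166  196   69   56 1531] width 0.08252188716457232 keyhole [0.6145 0.0202] rel to tcp along xf,yf -0.0935 -0.0031
s2 [ 161  172   73   57 1648] width 0.08354690060605152 keyhole [0.6131 0.0207] rel to tcp along xf,yf -0.0938 -0.0042
s3 [ 246  209   76   66 2026] width 0.08201337425806626 keyhole [0.4469 0.0248] rel to tcp along xf,yf -0.0937 -0.0025
```

In both frames the keyhole is within about 3 mm of the brass stud's axis, against an 11 mm margin. Lower it.

```bash
python3 -m creep '[[0,0,0.3,0,0],[0,0,0.4,0,0],[0,0,0.4,0,0],[0,0,0.2,0,0],[0,0,0.1,0,0],[0,0,0,0,0],[0,0,0,0,0]]'
python3 -m creep '[[0,0,0.05,0,0],[0,0,0.05,0,0],[0,0,0,0,0],[0,0,0,0,0]]'
```

```text
clock: 8.15
position: [0.4407, -0.0688, 0.0391]
ee_rot: [3.139, -0.137, 0.001]
force: [0.6, -0.5, -2.8]
width: 0.275
gripper_force: 29.9
clock: 8.65
position: [0.4403, -0.0688, 0.0347]
ee_rot: [3.139, -0.137, -0.0]
force: [-0.7, -0.8, -1.9]
width: 0.274
gripper_force: 29.9
```

```bash
python3 -m creep '[[0,0,0.02,0,0],[0,0,0.02,0,0],[0,0,0,0,0]]'
python3 - <<'E'
from h import *
e=grab('scene','s4');z=cloud(e)[...,2]
m=cv2.inRange(cv2.cvtColor(e['pixels'],cv2.COLOR_BGR2HSV),(8,170,130),(19,255,255));n,l,s,c=cv2.connectedComponentsWithStats(m)
i=max([k for k in range(1,n) if c[k][1]>190],key=lambda k:s[k,4]);print(s[i],np.percentile(z[l==i],[10,50,90]),readout.observe()['force'])
cv2.imwrite('pics/c4.png',cv2.resize(e['pixels'][200:320,200:360],(800,600)))
E
```

```text
clock: 9.02
position: [0.4404, -0.0688, 0.0345]
ee_rot: [3.138, -0.136, 0.001]
force: [-6.7, 0.4, 25.5]
width: 0.268
gripper_force: 30.0
[ 247  236   72   62 1777] [0.00254993 0.00444638 0.00596509] [-6.27914299  0.5421597  25.6671278 ]
```

View pics/c4.png

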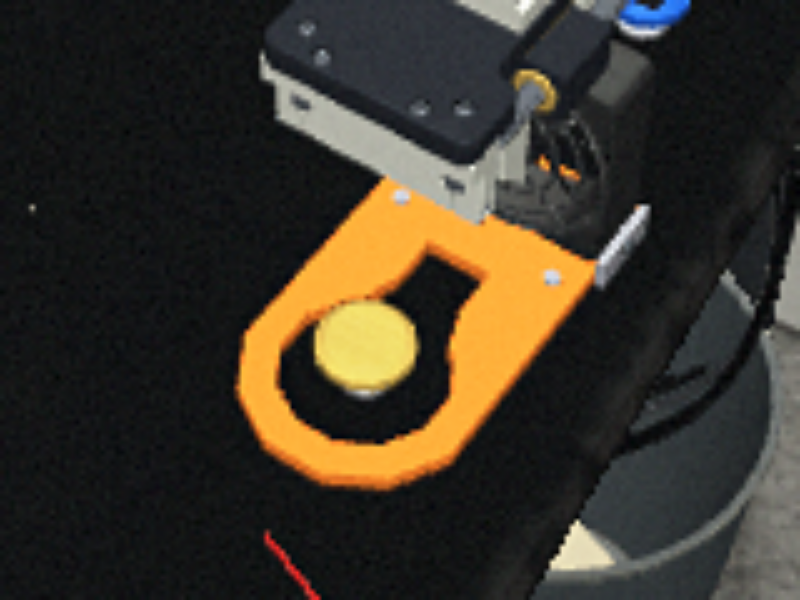

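The brass head stands inside the keyhole's large end at (365,345), and the foot lies flat: its depth matches the original and the contact force is 25 N. Ease the press, then slide along tool −y.

```bash
python3 -m creep '[[0,0,-0.02,0,0],[0,-0.1,0,0,0],[0,-0.2,0,0,0],[0,-0.2,0,0,0],[0,-0.2,0,0,0],[0,-0.2,0,0,0],[0,0,0,0,0]]'
python3 -m creep '[[0,-0.1,0,0,0],[0,-0.05,0,0,0],[0,0,0,0,0],[0,0,0,0,0]]'
```

```text
clock: 9.95
position: [0.4445, -0.0327, 0.0345]
ee_rot: [3.138, -0.136, 0.003]
force: [-0.5, 0.6, 7.7]
width: 0.276
gripper_force: 30.0
clock: 10.45
position: [0.4449, -0.0278, 0.0345]
ee_rot: [3.138, -0.138, 0.003]
force: [-0.6, -4.8, 8.4]
width: 0.273
gripper_force: 30.0
```

```bash
python3 -m creep '[[0,-0.05,0,0,0],[0,-0.05,0,0,0],[0,0,0,0,0]]'
python3 -m creep '[[0,-0.03,0,0,0],[0,-0.03,0,0,0],[0,0,0,0,0]]'
```

```text
clock: 10.82
position: [0.4452, -0.0239, 0.0345]
ee_rot: [3.138, -0.138, 0.003]
force: [-0.2, -4.8, 7.7]
width: 0.273
gripper_force: 30.0
clock: 11.2
position: [0.4454, -0.0219, 0.0345]
ee_rot: [3.137, -0.139, 0.003]
force: [-0.6, -6.7, 8.9]
width: 0.27
gripper_force: 30.0
```

```bash
python3 -m creep '[[0,-0.03,0,0,0],[0,-0.03,0,0,0],[0,0,0,0,0]]'
python3 -m creep '[[0,-0.02,0,0,0],[0,-0.02,0,0,0],[0,0,0,0,0]]'
```

```text
clock: 11.58
position: [0.4453, -0.0216, 0.0346]
ee_rot: [3.135, -0.142, 0.002]
force: [-1.4, -16.2, 10.4]
width: 0.272
gripper_force: 30.0
clock: 11.95
position: [0.4453, -0.0215, 0.0346]
ee_rot: [3.134, -0.144, 0.002]
force: [-1.2, -21.5, 12.5]
width: 0.272
gripper_force: 30.0
```

Force rises to 21 N without further travel, and the pose implies the stud is at (0.4488, 0.0183), matching the measurement. So it is home. Relax the push, release and retreat.

```bash
python3 -m creep '[[0,0.04,0,0,0],[0,0.03,0,0,0],[0,0,0,0,0.35],[0,0,0,0,0.5],[0,0,0,0,0.7],[0,0,0,0,0.7],[0,0,0,0,0.7],[0,0,0,0,0.7],[0,0,0,0,0.7],[0,0,0,0,0.7]]'
python3 -m creep '[[0,0,-0.3,0,0.7],[0,0,-0.6,0,0.7],[0,0,-1,0,0.7],[0,0,-1,0,0.7],[0,0,-1,0,0.7],[0,0,0,0,0.7],[0,0,0,0,0.7]]'
python3 - <<'E'
from h import *
e=grab('scene','s5');w=grab('wrist','w5')
cv2.imwrite('pics/c5.png',np.hstack([cv2.resize(w['pixels'][80:280,110:310],(400,400)),cv2.resize(e['pixels'][170:330,180:340],(400,400))]))
E
```

```text
clock: 13.2
position: [0.4446, -0.0194, 0.0339]
ee_rot: [3.139, -0.137, 0.0]
force: [-0.7, -0.2, 0.3]
width: 0.705
gripper_force: 0.0
clock: 14.08
position: [0.4443, -0.0194, 0.1901]
ee_rot: [3.139, -0.137, 0.0]
force: [-0.9, 0.8, -1.0]
width: 0.699
gripper_force: 0.0
```

View pics/c5.png

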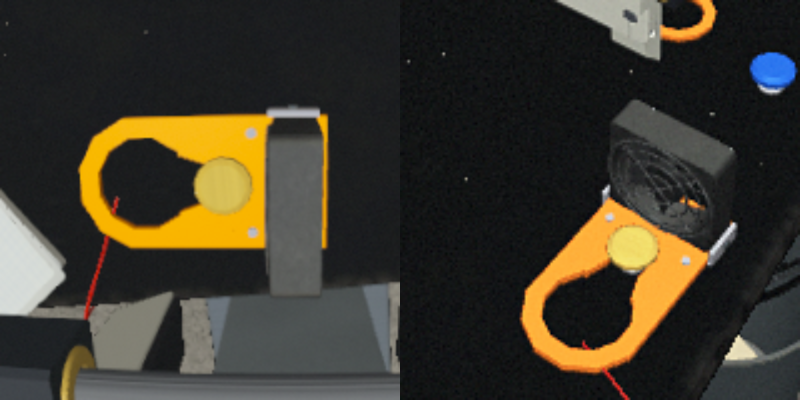

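The fan stands flat, with the brass head covering the slot's closed end (wrist crop (222,185)) and the gripper clear. One numeric check that it stayed home:

```bash
python3 - <<'E'
from h import *
a=np.deg2rad(-95.);xf=np.array([np.cos(a),np.sin(a)])
d=load('w5');hsv=cv2.cvtColor(d['pixels'],cv2.COLOR_BGR2HSV)
m=cv2.inRange(hsv,(8,120,90),(28,255,255));m[:130]=0;m[210:]=0;m[:,:145]=0;m[:,280:]=0
p=plane(d,np.argwhere(m>0)[:,::-1],.006,True)[:,:2];r=cv2.minAreaRect(p.astype(np.float32))
s=plane(d,[[110+222/2,80+185/2]],.02,True)[0,:2];c=np.array(r[0])
yf=np.array([-xf[1],xf[0]]);print(r,s,'stud in fan x,y',(s-c)@xf-.055,(s-c)@yf)
E
```

```text
((0.44997844099998474, 0.03313092142343521), (0.15164265036582947, 0.08176650106906891), 85.01322937011719) [0.45036223 0.0176775 ] stud in fan x,y -0.0396388289023368 0.001729178636487998
```

The stud sits at −39.6 mm in the fan frame, against a target of −40 mm.

```bash
python3 -c "
from cell import sign_off;print(sign_off())"
```

```text
the job is handed in; nothing more can be done
None
```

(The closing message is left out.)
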